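Clear the two carrying spindles for the fit check

ROBOT

A 6-joint arm with a two-finger parallel gripper is mounted at the origin on the work surface. World frame = base frame: x ahead of the robot, y to its left, z up, the work surface at z = 0. Lengths are in m, angles in rad, forces in N, time in s.
With the tool pointing down it reaches from about 0.25 to 0.775 m from the base axis. Payload 4 kg.
Tool frame: the origin (TCP) lies midway between the tips of the shut fingers; the grasp point (between the pads) lies 19 mm behind it; z points along the fingers, y is the line along which they close (so a half turn about z gives the same grasp; the last joint's range is limited). The gripper opens to 85 mm and grips with 20 to 120 N. Pads are 22 mm wide; open, the fingers measure 114 mm over their backs; the gripper's body (76 mm by 85 mm) begins 54 mm behind the grasp point. The pads swing forward as they close: fully open they stand 13 mm farther back than shut.
Start: joints at [-1.391, 0.087, 1.371, -0, 1.684, -0.103], TCP at [0.153, -0.528, 0.231] pointing down, gripper open.
Joint ranges: [-3.1, 3.1], [-0.76, 2.03], [0.27, 2.55], [-1.08, 4.22], [0.17, 2.65], [-2.57, 2.57]. Speed limits (rad/s): [2.79, 2.79, 3.14, 3.14, 3.14, 3.14].

INTERFACE

Orientations are given as a rotation vector (axis times angle).
In Python, from bench import bot gives the robot as it stands.
- The arm moves only by the tool send_rows, never from a script. Its argument "moves" is text: rows parted by semicolons, each of 4 numbers parted by spaces: the shift along the tool's x, y, z in units of 0.04 m (1.0 is 0.04 m), then the turn about the tool's z in units of 0.1 rad (1.0 is 0.1 rad). A call has 1 to 12 rows; each row shifts and turns the commanded pose from where the row before left it, along the tool's axes as they then stand; what a row does not reach is not made up. A row lasts 1/10 s, in which the tool goes at most 50 mm and 8.59 degrees, less where a joint would pass 70% of its speed; a pose out of reach is approached as far as the arm can. A call with a number of a shift or a turn outside -1 to 1 is refused whole. A call with a gripper value outside its range is refused whole. "grip" is the closure, from -1 (fully open) to 1 (shut), set as the call begins (left out, the last holds). The fingers move at their own pace and stop on an object; "newtons" is the grip in N (left out, the last holds). Time passes only in rows, so rows that do not move let the fingers close. It gives the time, the measured TCP pose, the force, the opening and the grip force at its end, in the units of the state.
- bot.state(): the state, without advancing time (a new reading comes with each control period).
- bot.camera(name): name is "side" or "top"; returns the picture (384x512x3 uint8, blue, green, red); there is no depth.
- bot.get_calibration(name): a dict with "fx", "fy", "cx", "cy" (pixels), "k1" (the pictures are not rectified: a ray, as slopes to the right and down, at radius r is drawn at 1 + k1 r^2 times it, then the intrinsics apply), "rvec" (rotation vector, rad) and "tvec" (3), from world to camera coordinates, as OpenCV has them. Camera axes: x right, y down, z forward; pixel columns grow to the right and rows downward; lengths in m; the calibration is good to about 2 mm. A picture is of the moment at which its call begins. get_calibration takes no time and is no camera call.
- bot.sign_off(): hands the job in; it is judged then, once.
The state is a dict: "clock": time; "qpos": joint angles; "qvel": joint speeds; "effort": joint torques, N m; "position": TCP position; "ee_rot": TCP orientation; "ft_force": force on the tool from outside, world axes, zero at the start; "wrist_torque": the same for the moment, N m; "opening": finger opening in m; "finger_force": force on a finger pad.
Only numpy, scipy, OpenCV 4.12 (cv2) and the standard library are available. Lean on these libraries where they do the work, as an engineer would, in place of code of your own. Each camera call takes 0.05 s, during which the arm holds its last target. There are 200 camera calls.

TASK

Take the two stacks of drive parts off their carrying spindles: the hub with the keyway goes fully home on the keyed test shaft and the plain-bored hub fully home on the plain test shaft, the V-belt pulley goes on the storage peg with the round base, the chain sprocket on the peg with the square base, and the shaft collar flat in the dish. Set each part down the way up that it stands now, without dropping it, and leave all five lying flat and released.

Things in the scene. Friction and masses are not known exactly. Their poses are not given: they have to be found in the camera images.
- pulley: Aluminium V-belt pulley: grooved disc 92 mm diameter, 18 mm thick, five dark spots on top; on it a boss 44 mm diameter, top 36 mm above the underside (grip it). Bore 28 mm. Origin: centre of underside, z up. Starts boss up at the bottom of a stack, on a carrying spindle: wooden block 88 x 88 x 12 mm with a 10 mm rod, top 92 mm above the bench; one of the hubs lies on its boss.
- sprocket: Dark steel chain sprocket: toothed disc 80 mm over 18 teeth, 9 mm thick; on it a boss 44 mm diameter, top 36 mm above the underside (grip it). Bore 28 mm. Origin: centre of underside, z up. Starts boss up at the bottom of the other stack, on a carrying spindle of the same size as the pulley's; one of the hubs lies on its boss.
- keyed_hub: Bright steel hub: flange 64 mm diameter, 12 mm thick, four dark bolt holes; on it a boss 46 mm diameter, top 32 mm above the underside (grip it). Bore 25 mm with one keyway: a slot 12 mm wide, its bottom 18 mm from the axis, along the whole bore on the hub's +x side, seen as a notch. Origin: centre of underside, z up. Starts boss up, second in one stack, on the boss of pulley or sprocket.
- plain_hub: Bright steel hub, same outside as the keyed hub: flange 64 mm diameter, 12 mm thick, four dark bolt holes; on it a boss 46 mm diameter, top 32 mm above the underside (grip it). Bore 25 mm, round, no notch. Origin: centre of underside, z up. Starts boss up, second in the other stack.
- collar: Dark steel shaft collar: ring 50 mm outside, 36 mm bore, 18 mm high, a narrow slit on its +x side. Origin: centre of underside, z up. Starts on top of one of the two stacks, on the boss of the hub there.
- keyed_shaft: Keyed test shaft: upright 22 mm shaft, top 72 mm above the bench, last 10 mm tapering, on a fixed dark round base 84 mm diameter, 12 mm thick; a hub fully home rests on it. Brass key 8 mm wide, out to 16 mm from the axis on the +x side, from base to 47 mm above the bench. A hub goes home only with its keyway (hub +x) over the key; slack 1.5 mm, 8 degrees. Origin: centre of base underside, z up.
- plain_shaft: Plain test shaft, no key: upright 22 mm shaft, top 72 mm above the bench, last 10 mm tapering, on a fixed dark round base 84 mm diameter, 12 mm thick; a hub fully home rests on it. Origin: centre of base underside on the bench, z up.
- round_peg: Storage peg with a round base: fixed grey disc 104 mm diameter, 12 mm thick, with an upright 12 mm steel peg in its middle, top 64 mm above the bench. A wheel put on it rests on the base, 12 mm above the bench. Origin: centre of base underside, z up.
- square_peg: Storage peg with a square base: fixed grey plate 84 x 84 mm, 12 mm thick, with an upright 12 mm steel peg in its middle, top 64 mm above the bench. A wheel put on it rests on the base, 12 mm above the bench. Origin: centre of base underside, z up.
- dish: Round shallow stainless parts dish, fixed: 110 mm across the rim, 16 mm high, wall 3 mm, flat inner floor about 88 mm across, 4 mm above the bench. Origin: centre of its underside on the bench.
Mind the look-alikes: they are no part of the job. What is shaped like the keyed_hub but red is not meant. What is shaped like the plain_hub but yellow is not meant.

How it is judged:
At the end, for the whole second after the job is handed in: Hubs within 4 mm of their own shaft axis, pulley and sprocket within 11 mm of their own peg axis, each no more than 3 mm above the base; collar within 26 mm of the dish centre and under 8 mm above the bench. All upright within 0.08 rad, boss up and at rest (horizontal distance between keyed_hub and keyed_shaft below 0.004 m and z of keyed_hub in the frame of keyed_shaft below 0.015 m and angle between each of keyed_hub, plain_hub, pulley, sprocket, collar's own z axis and vertical below 0.08 rad and linear speed of each of keyed_hub, plain_hub, pulley, sprocket, collar below 0.02 m/s and horizontal distance between plain_hub and plain_shaft below 0.004 m and z of plain_hub in the frame of plain_shaft below 0.015 m and horizontal distance between pulley and round_peg below 0.011 m and z of pulley in the frame of round_peg below 0.015 m and horizontal distance between sprocket and square_peg below 0.011 m and z of sprocket in the frame of square_peg below 0.015 m and horizontal distance between collar and dish below 0.026 m and z of collar in the frame of dish below 0.008 m); the robot touches nothing.
It fails at once if the keyed hub dropped onto its place (it comes down there faster than 0.7 m/s, a fall of some 25 mm) (horizontal distance between keyed_hub and keyed_shaft below 0.03 m and height (world z) of keyed_hub below 0.08 m and linear speed of keyed_hub above 0.7 m/s).
It fails at once if the plain hub dropped onto its place (it comes down there faster than 0.7 m/s, a fall of some 25 mm) (horizontal distance between plain_hub and plain_shaft below 0.03 m and height (world z) of plain_hub below 0.08 m and linear speed of plain_hub above 0.7 m/s).
It fails at once if the pulley dropped onto its place (it comes down there faster than 0.7 m/s, a fall of some 25 mm) (horizontal distance between pulley and round_peg below 0.03 m and height (world z) of pulley below 0.08 m and linear speed of pulley above 0.7 m/s).
It fails at once if the sprocket dropped onto its place (it comes down there faster than 0.7 m/s, a fall of some 25 mm) (horizontal distance between sprocket and square_peg below 0.03 m and height (world z) of sprocket below 0.08 m and linear speed of sprocket above 0.7 m/s).
It fails at once if the collar dropped onto its place (it comes down there faster than 0.7 m/s, a fall of some 25 mm) (horizontal distance between collar and dish below 0.03 m and height (world z) of collar below 0.08 m and linear speed of collar above 0.7 m/s).
It also fails if it takes over 109 s, if anything falls off the work surface, if the arm or the gripper's body presses on something with over 40 N, if the wrist force passes 120 N, or if a joint passes its speed limit or range.

## Working session

There is one attempt and no reset: what is moved stays moved. The work goes in short steps, Python scripts to look and compute and a tool call to move; the robot and the scene stay as the last step left them, time stands still between calls to the robot, and variables do not carry over. Pictures are saved under pics/ and viewed, at most 14 in all, crops included, and the job is handed in when it is done.

Besides the shell and the picture viewer there is one more tool, called after "Request:" as name(argument=value, ...), one argument or row to a line, values as JSON. send_rows: Moves the arm, as the interface text tells. Its arguments: {"type":"object","properties":{"moves":{"type":"string"},"grip":{"type":"number"},"newtons":{"type":"number"}},"required":["moves"]}

```bash
mkdir -p pics; ls
python3 - <<'E'
from bench import bot
import cv2
for n in("top","side"):
    im=bot.camera(n); cv2.imwrite(f"pics/{n}0.png",im); print(n,bot.get_calibration(n))
print(bot.state())
E
```

```text
pics
top {'fx': 390.1290500641355, 'fy': 390.1290500641355, 'cx': 252.95553803063493, 'cy': 189.1659802372216, 'k1': -0.11514827600696492, 'rvec': array([ 2.16083186, -2.19125495,  0.04194736]), 'tvec': array([-0.04346442,  0.56322302,  0.96636738])}
side {'fx': 427.91632313331974, 'fy': 427.91632313331974, 'cx': 253.95462005660508, 'cy': 193.36417204596296, 'k1': -0.033502969496836704, 'rvec': array([ 2.12122834, -0.33531845,  0.21120414]), 'tvec': array([-0.55930179,  0.11156261,  0.92196084])}
{'clock': 0.1, 'qpos': array([-1.39112831e+00,  8.79149751e-02,  1.37212516e+00, -1.24568664e-07,
        1.68360897e+00, -1.03106858e-01]), 'qvel': array([ 0.00189706, -0.00159284, -0.00302918,  0.00145648, -0.00064991,
        0.00121138]), 'effort': array([ 3.96777643e-03, -3.53010499e+01, -3.14219427e+01, -6.43151793e-05,
        7.88363570e-03,  1.51323029e-06]), 'position': array([ 0.15337202, -0.52770951,  0.23022648]), 'ee_rot': array([-3.10820963e+00, -4.42413723e-01,  1.23739837e-04]), 'ft_force': array([-0.00120123, -0.90499023,  0.59225768]), 'wrist_torque': array([ 0.02792613, -0.01716468,  0.02147039]), 'finger_force': 0.0, 'opening': 0.0855205879049722}
```

View pics/top0.png

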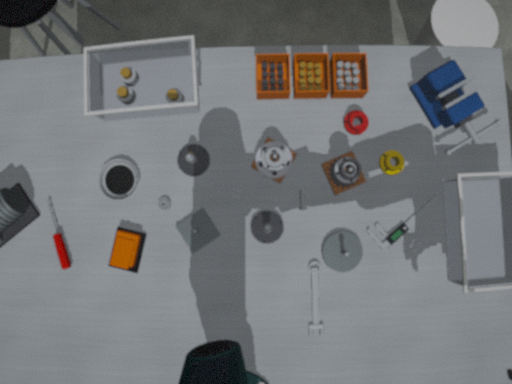

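View pics/side0.png

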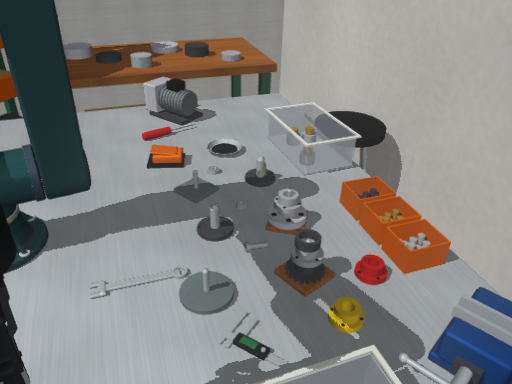

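Top view: pulley stack (273,158), sprocket stack with collar (346,171), shafts (193,159) and (267,226), round peg (342,249), square peg (197,229), dish (120,178). Red (356,122) and yellow (391,161) are decoys. The crop should show which shaft and which hub have the key.

```bash
cat > h.py <<'E'
import numpy as np, cv2
from bench import bot
def cal(n):
    c=bot.get_calibration(n); K=np.array([[c["fx"],0,c["cx"]],[0,c["fy"],c["cy"]],[0,0,1]])
    return K,np.array([c["k1"],0,0,0,0.]),cv2.Rodrigues(c["rvec"])[0],c["tvec"]
def ray(n,uv):
    K,D,R,t=cal(n)
    p=cv2.undistortPoints(np.array([[uv]],float),K,D)[0,0]
    return -R.T@t, R.T@np.array([p[0],p[1],1])
def onz(n,uv,z):
    o,d=ray(n,uv); return o+d*(z-o[2])/d[2]
def proj(n,P):
    K,D,R,t=cal(n); return cv2.projectPoints(np.array(P,float).reshape(-1,3),cv2.Rodrigues(R)[0],t,K,D)[0].reshape(-1,2)
E
python3 - <<'E'
from h import *
t=cv2.imread("pics/top0.png"); s=cv2.imread("pics/side0.png")
def cr(im,u,v,w,h,f): return cv2.resize(im[v-h//2:v+h//2,u-w//2:u+w//2],None,fx=f,fy=f,interpolation=cv2.INTER_CUBIC)
r1=[cr(t,u,v,50,50,5) for u,v in((273,158),(346,171),(193,159))]
r2=[cr(t,267,226,50,50,5),cr(s,215,222,50,50,5),cr(s,261,170,50,50,5)]
cv2.imwrite("pics/c1.png",np.vstack([np.hstack(r1),np.hstack(r2)]))
print(-cal("top")[2].T@cal("top")[3],-cal("side")[2].T@cal("side")[3])
for n,uv,z in(("pulley",(273,158),.1),("spr",(346,171),.1),("sA",(193,159),.012),("sB",(267,226),.012),("rp",(342,249),.012),("sp",(197,229),.012),("dish",(120,178),.01)): print(n,onz("top",uv,z).round(3))
E
```

```text
[ 0.49905978 -0.07632908  0.99904376] [ 0.29027057 -0.85343415  0.6022206 ]
pulley [ 0.629 -0.101  0.1  ]
spr [ 0.596 -0.27   0.1  ]
sA [0.643 0.102 0.012]
sB [ 0.469 -0.085  0.012]
rp [ 0.409 -0.274  0.012]
sp [0.464 0.092 0.012]
dish [0.597 0.295 0.01 ]
```

View pics/c1.png

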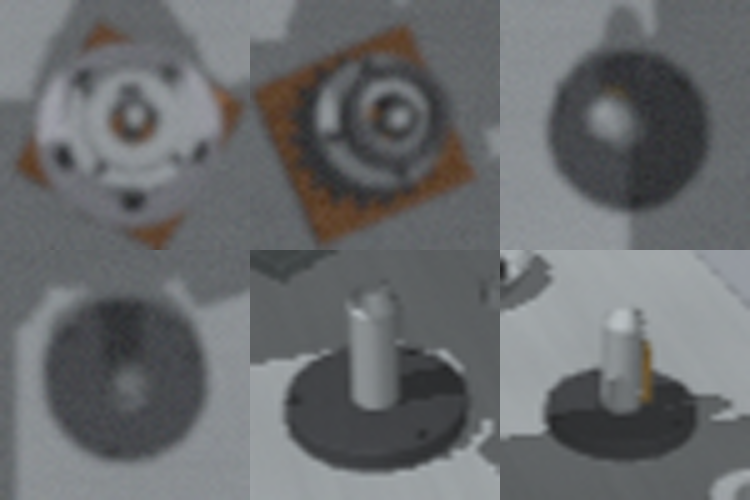

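Run:
```python
from h import *
# average frames for noise
t=np.mean([bot.camera("top").astype(float) for _ in range(6)],0); s=np.mean([bot.camera("side").astype(float) for _ in range(3)],0)
t=t.astype(np.uint8); s=s.astype(np.uint8)
cv2.imwrite("pics/tA.png",t); cv2.imwrite("pics/sA.png",s)
def cr(im,u,v,w,f): 
    o=cv2.resize(im[v-w//2:v+w//2,u-w//2:u+w//2],None,fx=f,fy=f,interpolation=cv2.INTER_CUBIC); return cv2.convertScaleAbs(o,alpha=1.4)
cv2.imwrite("pics/c2.png",np.vstack([np.hstack([cr(t,273,156,24,12),cr(t,348,170,24,12)]),np.hstack([cr(s,288,205,48,6),cr(s,307,250,48,6)])]))
```

```text
(no output)
```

View pics/c2.png

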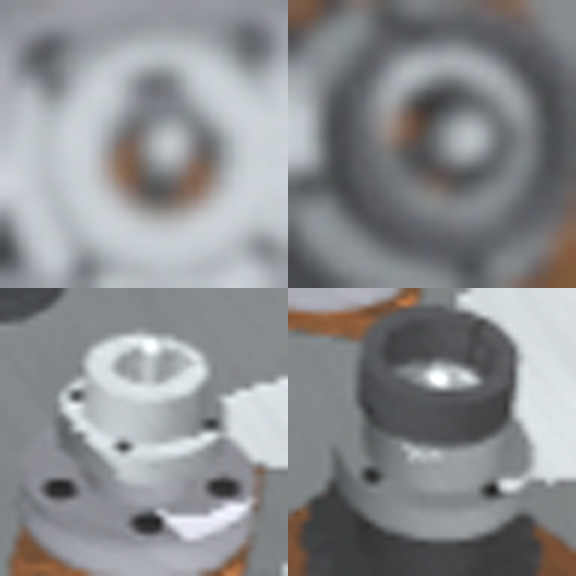

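Keyed hub is the one on the pulley (notch pointing up at about (273,151)). The plain hub is on the sprocket under the collar. The keyed shaft is the one at (193,159), where the brass key shows. Now precise measurements.

```bash
cat >> h.py <<'E'
from scipy.optimize import least_squares
def circ(P):
    f=lambda p:np.hypot(P[:,0]-p[0],P[:,1]-p[1])-p[2]
    r=least_squares(f,[*P.mean(0)[:2],.04],loss="soft_l1",f_scale=.001); return r.x,np.sqrt(np.mean(f(r.x)**2))
def blob(mask,uv):
    cs=cv2.findContours(mask.astype(np.uint8),cv2.RETR_EXTERNAL,cv2.CHAIN_APPROX_NONE)[0]
    cs=[c for c in cs if cv2.contourArea(c)>3]
    return min(cs,key=lambda c:abs(cv2.pointPolygonTest(c,uv,True)) if cv2.pointPolygonTest(c,uv,True)<0 else 0)
E
python3 - <<'E'
from h import *
t=cv2.imread("pics/tA.png"); F=6
g=cv2.resize(cv2.cvtColor(t,cv2.COLOR_BGR2GRAY),None,fx=F,fy=F,interpolation=cv2.INTER_LINEAR)
def fit(name,uv,th,z,dark=True):
    m=(g<th) if dark else (g>th)
    c=blob(m,(uv[0]*F,uv[1]*F))[:,0]
    P=np.array([onz("top",((u+.5)/F-.5,(v+.5)/F-.5),z) for u,v in c[::3]])
    (x,y,r),e=circ(P); print(name,th,round(x,4),round(y,4),"r",round(r,4),"rms",round(e,4))
for th in(68,75,82): fit("keyed",(190,165),th,.006); fit("plain",(260,232),th,.006)
for uv in((193,170),(270,232),(335,255),(195,235),(283,165),(330,170),(267,246)): print(uv,g[uv[1]*F,uv[0]*F])
hsv=cv2.cvtColor(t,cv2.COLOR_BGR2HSV)
m=cv2.inRange(hsv,(10,70,40),(35,255,255)); ys,xs=np.nonzero(m[145:172,180:206]); print("brass top",[(x+180,y+145) for x,y in zip(xs,ys)],[onz("top",(x+180,y+145),.047).round(4)[:2].tolist() for x,y in zip(xs,ys)])
s=cv2.imread("pics/sA.png"); m=cv2.inRange(cv2.cvtColor(s,cv2.COLOR_BGR2HSV),(10,90,40),(35,255,255)); ys,xs=np.nonzero(m[150:190,245:280]); print("brass side",xs.mean()+245,xs.min()+245,xs.max()+245,ys.min()+150,ys.max()+150)
k=(.642,.102)
print("proj key side for yaw", [(a,proj("side",[(k[0]+.0135*np.cos(a),k[1]+.0135*np.sin(a),.03)])[0].round(1).tolist()) for a in(-.4,-.2,0,.2,.4)], proj("side",[(*k,.03),(*k,.072)]).round(1))
E
```

```text
keyed 68 0.6431 0.0956 r 0.0348 rms 0.0114
plain 68 0.4917 -0.0822 r 0.0162 rms 0.0024
keyed 75 0.643 0.1007 r 0.0401 rms 0.001
plain 75 0.4698 -0.0841 r 0.038 rms 0.0009
keyed 82 0.643 0.1008 r 0.0412 rms 0.0009
plain 82 0.4696 -0.0843 r 0.0394 rms 0.0007
(193, 170) 65
(270, 232) 87
(335, 255) 107
(195, 235) 74
(283, 165) 105
(330, 170) 54
(267, 246) 139
brass top [] []
brass side 265.0 265 265 165 174
proj key side for yaw [(-0.4, [265.2, 169.2]), (-0.2, [265.1, 168.8]), (0, [264.9, 168.3]), (0.2, [264.5, 167.8]), (0.4, [263.9, 167.4])] [[260.2 169. ]
 [260.7 155.3]]
```

Run:
```python
from h import *
t=cv2.imread("pics/tA.png").astype(float)
e=(t[:,:,2]-t[:,:,0])
print(e[146:162,186:200].astype(int))
p=e[148:156,188:197].clip(0)-4; p=p.clip(0); Y,X=np.mgrid[148:156,188:197]
uv=((p*X).sum()/p.sum(),(p*Y).sum()/p.sum()); P=onz("top",uv,.047); print("brass",uv,P)
k=np.array([.643,.1008]); d=P[:2]-k; print("r",np.hypot(*d),"yaw",np.arctan2(d[1],d[0]))
print("visible key predicted px",[(a,proj("top",[(k[0]+.0135*np.cos(a),k[1]+.0135*np.sin(a),.047)]).round(2).tolist()) for a in(-.4,-.2,0,.2,.4)], "shaft top",proj("top",[(*k,.072),(*k,.012)]).round(2).tolist())
g=cv2.cvtColor(t.astype(np.uint8),cv2.COLOR_BGR2GRAY); print(g[144:176,260:288])
print("hub centre guess px", onz("top",(273.3,156.4),.08))
s=cv2.imread("pics/sA.png"); gs=cv2.cvtColor(s,cv2.COLOR_BGR2GRAY)
cv2.imwrite("pics/c3.png",cv2.convertScaleAbs(cv2.resize(t[144:176,256:290].astype(np.uint8),None,fx=16,fy=16,interpolation=cv2.INTER_CUBIC),alpha=1.3))
```

```text
[[-6 -5 -3 -4 -3 -5 -4 -3 -5 -3 -6 -4 -5 -5]
 [-5 -4 -6 -4 -4 -6 -3 -3 -6 -6 -4 -5 -5 -4]
 [-5 -5 -3 -5 -4 -3 -4 -3 -5 -4 -4 -4 -4 -4]
 [-6 -4 -5 -3 -5 -3 -5 -5 -3 -2 -4 -4 -4 -4]
 [-6 -4 -3 -1  1  4 -1 -2 -4 -5 -4 -4 -6 -6]
 [-5 -4  1 11 14 15 10  3 -3 -4 -5 -3 -3 -5]
 [-6 -4  4 12 17 19 17  7  0 -3 -5 -6 -5 -4]
 [-5 -4 -5 -1  1  4  7  6  3 -4 -2 -3 -3 -4]
 [-5 -6 -7 -7 -6 -4 -2 -1 -1 -3 -4 -3 -4 -3]
 [-6 -7 -9 -9 -8 -7 -5 -5 -3 -3 -6 -6 -4 -5]
 [-7 -7 -8 -9 -9 -8 -8 -5 -5 -4 -4 -3 -5 -3]
 [-7 -8 -8 -8 -9 -8 -8 -6 -6 -5 -5 -5 -3 -4]
 [-7 -8 -9 -8 -9 -7 -8 -7 -6 -5 -4 -5 -6 -7]
 [-7 -8 -9 -9 -8 -8 -7 -6 -7 -6 -4 -6 -6 -5]
 [-7 -6 -7 -9 -8 -8 -7 -8 -7 -6 -7 -4 -4 -5]
 [-6 -6 -8 -6 -8 -7 -6 -5 -6 -5 -5 -5 -3 -5]]
brass (np.float64(190.76923076923077), np.float64(151.6813186813187)) [0.65616285 0.10107219 0.047     ]
r 0.013165660749329644 yaw 0.020675341265312862
visible key predicted px [(-0.4, [[192.97, 151.93]]), (-0.2, [[191.95, 151.63]]), (0, [[190.88, 151.54]]), (0.2, [[189.81, 151.67]]), (0.4, [[188.78, 152.01]])] shaft top [[188.97, 155.42], [193.38, 158.93]]
[[100  99 102 103 
[... 3084 characters left out ...]
0 113 119 124
  118 114 111 112 111 111 109 108 108 105]
 [104 107 109 110 110 112 109 109 107 104 100  92  83  81  82  84  93 102
  105 106 108 109 110 108 107 107 107 103]
 [ 99 103 107 110 111 110 111 110 109 107 102  92  72  57  54  56  70  92
  104 110 111 109 108 108 108 108 104 104]
 [ 99 101 105 107 109 109 111 110 110 108 107  97  76  54  44  51  74  96
  107 110 109 108 107 106 105 103 102 101]
 [ 99  99 101 102 103 106 109 110 110 110 110 104  88  69  60  69  87 103
  108 111 109 109 106 104 101 100 100 101]
 [100 100  97  96  95  99 102 107 109 111 110 109 100  89  85  92  98 106
  108 106 105 106 101  95  92  96 101 102]]
hub centre guess px [ 0.63573171 -0.10225136  0.08      ]
```

View pics/c3.png

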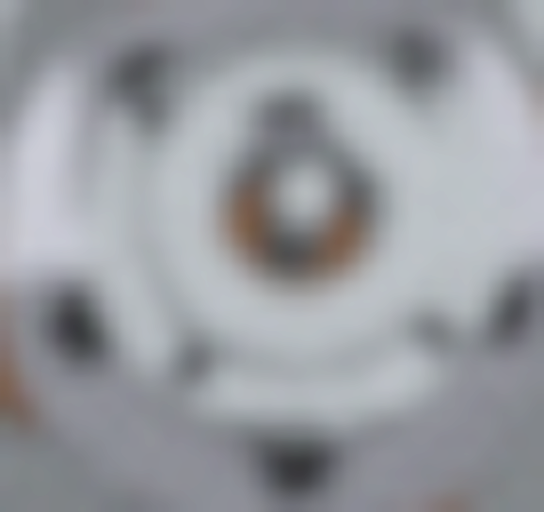

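Key yaw about 0.02. Keyed-hub notch at (273.5,151), bore centre (274.3,156.5), hub bolt holes at (268,166) and (283,164), and the five big spots belong to the pulley. One more script for the rest.

Run:
```python
from h import *
t=cv2.imread("pics/tA.png"); F=6
for n,uv,z in(("bore",(274.3,156.5),.08),("notch",(273.5,151),.08),("collar/hub",(349.8,168.3),.08)): print(n,onz("top",uv,z).round(4))
def yaw(a,b,z): d=onz("top",b,z)-onz("top",a,z); return np.arctan2(d[1],d[0])
print("notch yaw",yaw((274.3,156.5),(273.5,151),.08),"holes yaw",yaw((282.7,164.1),(267.7,165.7),.06)-np.pi/2, "spacing",np.hypot(*(onz("top",(282.7,164.1),.06)-onz("top",(267.7,165.7),.06))[:2]))
g=cv2.resize(cv2.cvtColor(t,cv2.COLOR_BGR2GRAY),None,fx=F,fy=F)
hsv=cv2.resize(cv2.cvtColor(t,cv2.COLOR_BGR2HSV),None,fx=F,fy=F)
def fit(name,m,uv,z):
    c=blob(m,(uv[0]*F,uv[1]*F))[:,0]; P=np.array([onz("top",((u+.5)/F-.5,(v+.5)/F-.5),z) for u,v in c[::3]])
    print(name,circ(P)[0].round(4),circ(P)[1].round(4),"mid",((P.max(0)+P.min(0))/2).round(4)[:2],"ext",(np.ptp(P,axis=0)).round(3)[:2])
for th in (85,95): fit("square",g<th,(195,235),.012)
for th in (118,125,130): fit("rpeg",g<th,(335,255),.006)
fit("dishdark",g<75,(120,178),.004)
for th in (60,70): fit("collar",g<th,(341,168),.09)
```

```text
bore [ 0.6355 -0.1046  0.08  ]
notch [ 0.6487 -0.103   0.08  ]
collar/hub [ 0.6047 -0.2833  0.08  ]
notch yaw 0.125323245938856 holes yaw 0.09136998652539319 spacing 0.03651622170641308
square [0.4618 0.0805 0.0403] 0.0088 mid [0.461  0.0721] ext [0.111 0.074]
square [0.4619 0.0802 0.0431] 0.0089 mid [0.4614 0.0714] ext [0.118 0.078]
rpeg [ 0.4078 -0.2732  0.0537] 0.0013 mid [ 0.4077 -0.273 ] ext [0.11  0.105]
rpeg [ 0.4076 -0.2733  0.0549] 0.0014 mid [ 0.4074 -0.2732] ext [0.113 0.107]
rpeg [ 0.4076 -0.2734  0.0557] 0.0014 mid [ 0.4074 -0.2735] ext [0.115 0.108]
dishdark [0.5938 0.2994 0.0377] 0.0003 mid [0.5935 0.2994] ext [0.076 0.075]
collar [ 0.6012 -0.2807  0.0235] 0.0013 mid [ 0.5987 -0.2587] ext [0.021 0.007]
collar [ 0.6005 -0.2771  0.0212] 0.0032 mid [ 0.5956 -0.2675] ext [0.043 0.034]
```

Request:
send_rows(
  moves="0 0 0 1; 0 0 0 1; 0 0 0 0.8; 0 0 0 0",
  grip=-1,
  newtons=40,
)

```text
clock: 0.95
position: [0.1535, -0.5282, 0.2314]
ee_rot: [3.141, 0.005, 0.0]
ft_force: [0.4, 0.8, 0.6]
opening: 0.0853
finger_force: 0.0
```

Request:
send_rows(
  moves="0.3 -0.15 0 0;0.6 -0.3 0 0;0.7 -0.4 0 0;0.7 -0.4 0 0;0.7 -0.4 0 0;0.7 -0.4 0 0;0.7 -0.4 0 0;0.7 -0.4 0 0;0.7 -0.4 0 0;0.7 -0.4 0 0;0.7 -0.4 0 0;0.7 -0.4 0 0",
)

```text
clock: 2.15
position: [0.4706, -0.3475, 0.2315]
ee_rot: [-3.141, -0.008, -0.001]
ft_force: [-0.0, 0.2, 0.6]
opening: 0.0852
finger_force: 0.0
```

Request:
send_rows(
  moves="0.7 -0.4 0 0;0.7 -0.4 0 0;0.7 -0.4 0.2 0;0.7 -0.35 0.5 0;0.5 -0.15 0.6 0;0 0 0.6 0;0 0 0.4 0;0 0 0 0;0 0 0 0",
)

```text
clock: 3.05
position: [0.6007, -0.2809, 0.1399]
ee_rot: [3.141, 0.004, 0.0]
ft_force: [0.9, -1.0, -0.1]
opening: 0.0855
finger_force: 0.0
```

Request:
send_rows(
  moves="0.05 0.03 0.5 0;0 0 0.5 0;0 0 0.3 0;0 0 0.1 0;0 0 0 0;0 0 0 0",
)

```text
clock: 3.65
position: [0.6035, -0.2826, 0.0849]
ee_rot: [3.14, 0.004, 0.003]
ft_force: [-0.0, 0.3, 1.2]
opening: 0.0855
finger_force: 0.0
```

Request:
send_rows(
  moves="0 0 0 0;0 0 0 0;0 0 0 0;0 0 0 0;0 0 0 0;0 0 0 0",
  grip=1,
  newtons=30,
)

```text
clock: 4.25
position: [0.6033, -0.2824, 0.0845]
ee_rot: [3.141, 0.004, 0.003]
ft_force: [0.1, 0.1, 5.6]
opening: 0.0485
finger_force: 31.6
```

Run:
```python
from h import *
s=bot.camera("side"); cv2.imwrite("pics/s1.png",cv2.resize(s[180:300,230:390],None,fx=4,fy=4,interpolation=cv2.INTER_CUBIC)); print(bot.state()["opening"],bot.state()["finger_force"])
```

```text
0.04871609687499055 31.65302558831172
```

View pics/s1.png

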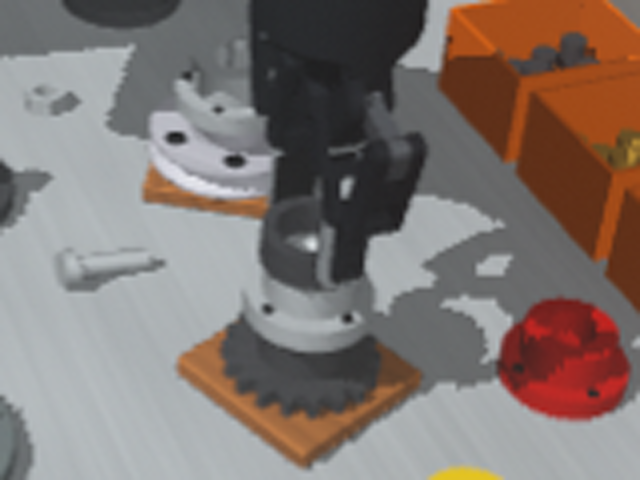

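Run:
```python
from h import *
for P in ((.6033,-.2824,.098),(.5933,-.2824,.098),(.6033,-.2724,.098)): print(P,proj("side",[P])[0].round(1))
```

```text
(0.6033, -0.2824, 0.098) [308.9 235.9]
(0.5933, -0.2824, 0.098) [304.1 236.9]
(0.6033, -0.2724, 0.098) [306.7 232.8]
```

Request:
send_rows(
  moves="0 0 -0.2 0;0 0 -0.5 0;0 0 -0.7 0;0 -0.2 -0.6 0;0 -0.5 -0.3 0;0 -0.7 0 0;0 -0.8 0 0;0 -0.8 0 0;0 -0.8 0 0;0 -0.8 0 0;0 -0.8 0 0;0 -0.8 0 0",
)

```text
clock: 5.5
position: [0.6008, -0.0315, 0.1739]
ee_rot: [-3.141, -0.006, 0.005]
ft_force: [0.2, 0.4, -1.1]
opening: 0.0484
finger_force: 31.3
```

Request:
send_rows(
  moves="0 -0.8 0 0;0 -0.8 0 0;0 -0.8 0 0;0 -0.8 0 0;0 -0.8 0 0;0 -0.8 0 0;0 -0.8 0 0;0 -0.8 0 0;-0.1 -0.8 0 0;-0.1 -0.7 0.3 0;0 -0.4 0.5 0;0 0 0 0",
)

```text
clock: 6.7
position: [0.5891, 0.3003, 0.1379]
ee_rot: [3.139, 0.011, -0.015]
ft_force: [-0.4, -0.0, -1.5]
opening: 0.0488
finger_force: 31.4
```

Request:
send_rows(
  moves="0.1 0.03 0.5 0;0 0 0.7 0;0 0 0.7 0;0 0 0.6 0;0 0 0.3 0;0 0 0.1 0;0 0 0 0",
)

```text
clock: 7.4
position: [0.5972, 0.2965, 0.0275]
ee_rot: [3.141, 0.004, -0.0]
ft_force: [0.0, 0.4, -1.3]
opening: 0.0486
finger_force: 31.4
```

Request:
send_rows(
  moves="0 0 0.1 0;0 0 0.1 0;0 0 0.05 0;0 0 0.03 0;0 0 0 0;0 0 0 0",
)

```text
clock: 8.0
position: [0.5972, 0.2967, 0.0162]
ee_rot: [3.142, 0.004, 0.0]
ft_force: [-0.2, -0.1, -1.5]
opening: 0.0489
finger_force: 31.5
```

Request:
send_rows(
  moves="0 0 0.05 0;0 0 0.05 0;0 0 0.03 0;0 0 0 0;0 0 0 0",
)

```text
clock: 8.5
position: [0.5971, 0.2966, 0.0107]
ee_rot: [3.141, 0.004, -0.0]
ft_force: [0.1, 1.2, -0.5]
opening: 0.0491
finger_force: 31.4
```

Request:
send_rows(
  moves="0 0 0.03 0;0 0 0.03 0;0 0 0 0;0 0 0 0",
)

```text
clock: 8.9
position: [0.5972, 0.2967, 0.0085]
ee_rot: [3.142, 0.004, 0.0]
ft_force: [0.7, 0.6, -0.4]
opening: 0.0486
finger_force: 31.5
```

Request:
send_rows(
  moves="0 0 0.03 0;0 0 0.02 0;0 0 0 0",
)

```text
clock: 9.2
position: [0.5973, 0.2967, 0.0085]
ee_rot: [3.142, 0.004, 0.001]
ft_force: [-3.5, -1.5, 6.7]
opening: 0.049
finger_force: 32.1
```

Contact with the dish floor (6.7 N). Release with a partial opening.

Request:
send_rows(
  moves="0 0 0 0;0 0 0 0;0 0 0 0;0 0 -0.2 0;0 0 -0.4 0;0 0 -0.7 0",
  grip=-0.45,
)

```text
clock: 9.8
position: [0.5959, 0.2961, 0.0576]
ee_rot: [3.14, 0.004, -0.006]
ft_force: [0.1, -0.2, 0.7]
opening: 0.0614
finger_force: 0.0
```

Run:
```python
from h import *
s=bot.camera("side"); cv2.imwrite("pics/s2.png",cv2.resize(s[90:290,150:390],None,fx=3,fy=3,interpolation=cv2.INTER_CUBIC)); print(bot.state()["opening"])
t=np.mean([bot.camera("top").astype(float) for _ in range(4)],0).astype(np.uint8); cv2.imwrite("pics/t2.png",t)
cv2.imwrite("pics/c4.png",cv2.convertScaleAbs(cv2.resize(t[145:195,320:370],None,fx=12,fy=12,interpolation=cv2.INTER_CUBIC),alpha=1.3))
```

```text
0.06210303543844812
```

View pics/s2.png

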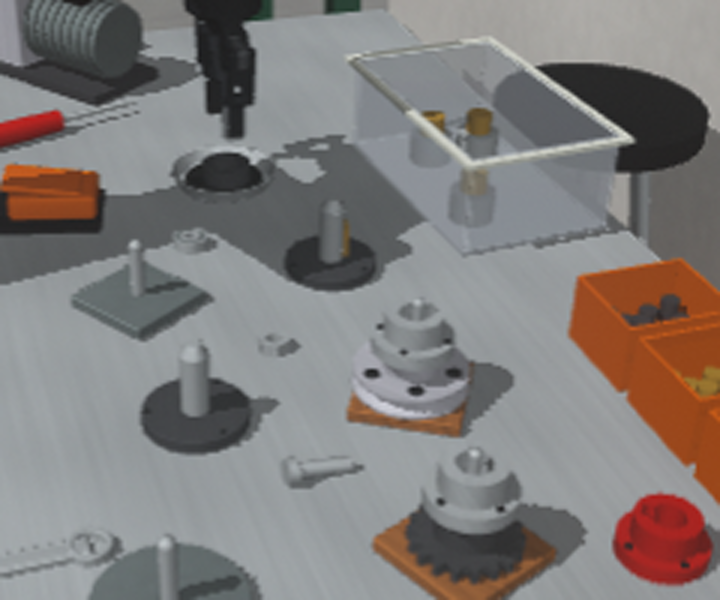

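View pics/c4.png

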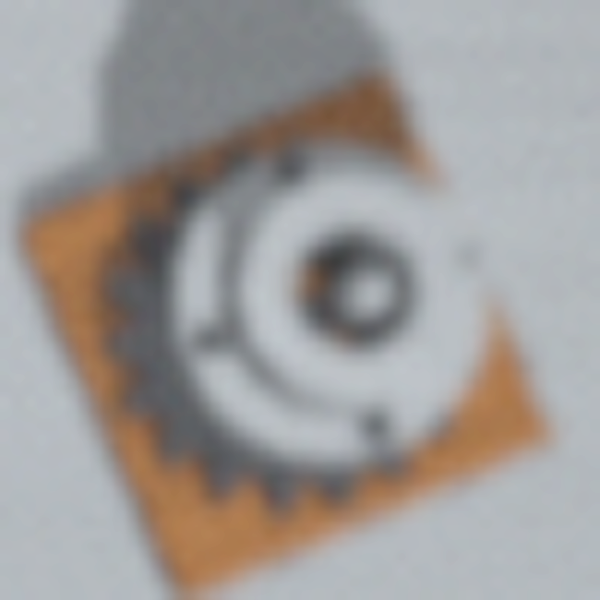

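Collar lies flat in the dish (side picture about (227,147)). The plain hub has a round bore at top pixel (349,169), no notch. Refit the targets now that the arm's shadow has moved away.

Run:
```python
from h import *
t=cv2.imread("pics/t2.png"); F=6
g=cv2.resize(cv2.cvtColor(t,cv2.COLOR_BGR2GRAY),None,fx=F,fy=F)
print("plainhub",onz("top",(349.2,168.7),.08))
def fit(name,th,uv,z):
    c=blob(g<th,(uv[0]*F,uv[1]*F))[:,0]; P=np.array([onz("top",((u+.5)/F-.5,(v+.5)/F-.5),z) for u,v in c[::3]])
    b=cv2.minAreaRect((P[:,:2]*1e4).astype(np.float32))
    print(name,th,circ(P)[0].round(4),circ(P)[1].round(4),"rect",np.array(b[0])/1e4,np.array(b[1])/1e4)
for th in(75,85,95,105): fit("keyed",th,(193,168),.006);fit("plain",th,(270,232),.006)
for th in (115,125): fit("square",th,(192,233),.008);fit("rpeg",th,(335,255),.006)
s=cv2.imread("pics/s2.png")
for n,u,v,z in(("keyed tip",333,203,.072),("plain tip",196,345,.072),("sq tip",136,243,.064),("rp tip",166,540,.064)): print(n,onz("side",(150+u/3-.33,90+v/3-.33),z).round(4))
```

```text
plainhub [ 0.60376686 -0.2818755   0.08      ]
keyed 75 [0.6425 0.1047 0.0404] 0.001 rect [0.64309683 0.1046936 ] [0.08075034 0.08044126]
plain 75 [ 0.4704 -0.0837  0.0362] 0.0029 rect [ 0.46940503 -0.08459794] [0.07476741 0.07427341]
keyed 85 [0.6427 0.1045 0.042 ] 0.0008 rect [0.64329771 0.10444143] [0.08365017 0.08411355]
plain 85 [ 0.4695 -0.0844  0.0396] 0.0007 rect [ 0.46921904 -0.08416227] [0.077379   0.08062088]
keyed 95 [0.643  0.1051 0.0438] 0.0008 rect [0.64365649 0.10484126] [0.08698563 0.08826279]
plain 95 [ 0.4698 -0.0844  0.0411] 0.0007 rect [ 0.46985581 -0.08438312] [0.07949173 0.08357968]Traceback (most recent call last):
  File "<stdin>", line 9, in <module>
  File "<stdin>", line 6, in fit
  File "h.py", line 11, in onz
    o,d=ray(n,uv); return o+d*(z-o[2])/d[2]
        ~~~^^^^^^
  File "h.py", line 7, in ray
    K,D,R,t=cal(n)
            ~~~^^^
  File "h.py", line 4, in cal
    c=bot.get_calibration(n); K=np.array([[c["fx"],0,c["cx"]],[0,c["fy"],c["cy"]],[0,0,1]])
ValueError: time passes only in moves, steps and waits
```

Request:
send_rows(
  moves="0 0.3 -0.8 0;0 0.7 -0.8 0;0 0.8 -0.7 0;0 0.8 -0.4 0;0 0.8 0 0;0 0.8 0 0;0 0.8 0 0;0 0.8 0 0;0 0.8 0 0;0 0.8 0 0;0 0.8 0 0;0 0.8 0 0",
  grip=-1,
)

```text
clock: 11.25
position: [0.5973, -0.0645, 0.165]
ee_rot: [-3.141, -0.004, 0.004]
ft_force: [0.5, 0.1, -0.2]
opening: 0.0854
finger_force: 0.0
```

Run:
```python
from h import *
F=6
def fit(g,name,th,uv,z):
    c=blob(g<th,(uv[0]*F,uv[1]*F))[:,0]; P=np.array([onz("top",((u+.5)/F-.5,(v+.5)/F-.5),z) for u,v in c[::3]])
    b=cv2.minAreaRect((P[:,:2]*1e4).astype(np.float32))
    print(name,th,circ(P)[0].round(4),circ(P)[1].round(4),"rect",np.array(b[0]).round(0)/1e4,np.array(b[1]).round()/1e4)
for f in("tA","t2"):
    g=cv2.resize(cv2.cvtColor(cv2.imread(f"pics/{f}.png"),cv2.COLOR_BGR2GRAY),None,fx=F,fy=F)
    for th in (110,118): fit(g,"square",th,(192,233),.008);fit(g,"rpeg",th,(335,255),.006)
    print(g[160*F,180*F:210*F:F], g[166*F,170*F:216*F:F])
for n,u,v,z in(("keyed tip",333,203,.072),("plain tip",196,345,.072),("sq tip",136,243,.064),("rp tip",166,540,.064)): print(n,onz("side",(150+u/3-.33,90+v/3-.33),z).round(4))
for n,P in(("keyed",(.6427,.1027,.072)),("plain",(.4697,-.0844,.072))): print(n,proj("top",[P]).round(1))
```

```text
Traceback (most recent call last):
  File "h.py", line 11, in onz
    o,d=ray(n,uv); return o+d*(z-o[2])/d[2]
        ~~~^^^^^^
  File "h.py", line 7, in ray
    K,D,R,t=cal(n)
            ~~~^^^
  File "h.py", line 4, in cal
    c=bot.get_calibration(n); K=np.array([[c["fx"],0,c["cx"]],[0,c["fy"],c["cy"]],[0,0,1]])
ValueError: time passes only in moves, steps and waits
```

```bash
sed -i 's/^def cal(n):/import functools\n@functools.cache\ndef cal(n):/' h.py
cat > m.py <<'E'
from h import *
F=6
def fit(g,name,th,uv,z):
    c=blob(g<th,(uv[0]*F,uv[1]*F))[:,0]; P=np.array([onz("top",((u+.5)/F-.5,(v+.5)/F-.5),z) for u,v in c[::3]])
    b=cv2.minAreaRect((P[:,:2]*1e4).astype(np.float32))
    print(name,th,circ(P)[0].round(4),circ(P)[1].round(4),"rect",np.array(b[0]).round(0)/1e4,np.array(b[1]).round()/1e4)
E
python3 - <<'E'
from m import *
for f in("tA","t2"):
    g=cv2.resize(cv2.cvtColor(cv2.imread(f"pics/{f}.png"),cv2.COLOR_BGR2GRAY),None,fx=F,fy=F)
    for th in (110,118): fit(g,"square",th,(192,233),.008);fit(g,"rpeg",th,(335,255),.006)
    print(g[160*F,170*F:216*F:F]); print( g[166*F,170*F:216*F:F])
for n,u,v,z in(("keyed tip",333,203,.072),("plain tip",196,345,.072),("sq tip",136,243,.064),("rp tip",166,540,.064)): print(n,onz("side",(150+u/3-.33,90+v/3-.33),z).round(4))
for n,P in(("keyed",(.6427,.1027,.072)),("plain",(.4697,-.0844,.072))): print(n,proj("top",[P]).round(1))
E
```

```text
square 110 [ 0.34   -0.2436  0.3459] 0.1034 rect [ 0.4175 -0.2753] [0.8447 0.7118]
rpeg 110 [ 0.4103 -0.2735  0.0508] 0.005 rect [ 0.4096 -0.2734] [0.1044 0.102 ]
square 118 [ 0.7046 -0.2132  0.3751] 0.1981 rect [0.583  0.0085] [1.4156 1.0451]
rpeg 118 [ 0.4078 -0.2732  0.0537] 0.0013 rect [ 0.4074 -0.2721] [0.1109 0.1037]
[141 141 140 141 141 141 135 117  92  74  69  70  70  70  72  79  93 107
 118 123 126 124 117 107  95  83  72  63  57  52  52  53  52  52  52  52
  52  52  56  67  84  96 101 102 102 102]
[141 142 143 143 143 143 142 137 122  98  78  72  71  71  71  71  71  71
  71  71  71  71  70  66  59  53  52  52  52  53  53  53  53  52  53  52
  52  55  66  83  97 103 104 104 104 104]
square 110 [0.4664 0.0919 0.0469] 0.0053 rect [0.4665 0.0919] [0.0866 0.0858]
rpeg 110 [ 0.4097 -0.2736  0.0511] 0.0045 rect [ 0.4082 -0.2717] [0.1066 0.1009]
square 118 [0.4655 0.0919 0.0488] 0.0054 rect [0.466 0.092] [0.09   0.0884]
rpeg 118 [ 0.4077 -0.2731  0.0537] 0.0013 rect [ 0.4078 -0.2725] [0.1109 0.1037]
[ 98  98  98  99  99  98  93  80  63  52  51  50  49  50  52  54  60  66
  71  74  77  77  76  73  70  67  66  62  57  55  60  67  70  71  72  72
  72  72  77  94 118 135 143 144 144 144]
[100 100  99  99  99  99  99  96  84  68  55  50  50  51  51  52  51  52
  51  50  51  52  52  53  52  52  53  53  54  53  55  60  66  71  72  72
  72  79  95 119 138 145 147 146 147 146]
keyed tip [0.638  0.0908 0.072 ]
plain tip [ 0.4677 -0.0907  0.072 ]
sq tip [0.4597 0.0842 0.064 ]
rp tip [ 0.4011 -0.2784  0.064 ]
keyed [[188.2 155.6]]
plain [[266.8 226.6]]
```

```bash
cat >> m.py <<'E'
from scipy.ndimage import map_coordinates, gaussian_filter1d
def edge(img,c,r0,z,lo=.010,it=4):
    g=cv2.cvtColor(img,cv2.COLOR_BGR2GRAY).astype(float); c=np.array(c,float)
    for _ in range(it):
        A=np.linspace(0,2*np.pi,72,endpoint=False); R=np.arange(r0-lo,r0+lo,.0003); Q=[]
        for a in A:
            P=np.c_[c[0]+R*np.cos(a),c[1]+R*np.sin(a),np.full(len(R),z)]; uv=proj("top",P)
            v=gaussian_filter1d(map_coordinates(g,[uv[:,1],uv[:,0]],order=1),5)
            d=np.diff(v); w=np.where(d>.5*d.max(),d,0) 
            if v[-1]-v[0]>12: Q.append(P[0,:2]+(P[1]-P[0])[:2]*((w*np.arange(len(w))).sum()/w.sum()+.5))
        Q=np.array(Q); x,e=circ(Q); c=x[:2]
    return x.round(4),round(e,4),len(Q)
E
python3 - <<'E'
from m import *
for f in("tA","t2"):
    im=cv2.imread(f"pics/{f}.png")
    print(f,"keyed",edge(im,(.643,.102),.042,.006),"plain",edge(im,(.4697,-.0844),.042,.006),"rp",edge(im,(.408,-.273),.052,.006))
E
```

```text
tA keyed (array([0.6424, 0.1026, 0.0421]), np.float64(0.0008), 72) plain (array([ 0.469 , -0.0844,  0.042 ]), np.float64(0.0011), 72) rp (array([ 0.4067, -0.2734,  0.0546]), np.float64(0.0013), 72)
t2 keyed (array([0.6426, 0.1022, 0.0423]), np.float64(0.0011), 72) plain (array([ 0.4698, -0.0844,  0.0426]), np.float64(0.0012), 72) rp (array([ 0.4068, -0.2733,  0.0546]), np.float64(0.0013), 72)
```

Request:
send_rows(
  moves="0.05 0.5 0 0;0.05 0.8 0 0;0.05 0.8 0 0;0 0.8 0 0;0 0.8 0 0;0 0.8 0 0;0 0.6 0.2 0;0 0.3 0.4 0;0 0 0.5 0;0 0 0.5 0;0 0 0 0;0 0 0 0",
)

```text
clock: 12.45
position: [0.6041, -0.2783, 0.1008]
ee_rot: [-3.14, -0.005, 0.005]
ft_force: [0.7, -0.2, -0.5]
opening: 0.0855
finger_force: 0.0
```

Request:
send_rows(
  moves="0 0.09 0.4 0;0 0 0.4 0;0 0 0.17 0;0 0 0 0;0 0 0 0",
)

```text
clock: 12.95
position: [0.6047, -0.2828, 0.0635]
ee_rot: [-3.141, -0.004, 0.001]
ft_force: [-0.0, -0.4, -0.5]
opening: 0.0855
finger_force: 0.0
```

Request:
send_rows(
  moves="0 0 0 0;0 0 0 0;0 0 0 0;0 0 0 0;0 0 0 0;0 0 0 0",
  grip=1,
  newtons=25,
)

```text
clock: 13.55
position: [0.6052, -0.2829, 0.0648]
ee_rot: [3.141, 0.005, 0.002]
ft_force: [0.2, 1.1, 5.1]
opening: 0.0454
finger_force: 26.5
```

Request:
send_rows(
  moves="0 0 0 0;0 0 0 0;0 0 0 -1;0 0 0 -1;0 0 0 -1;0 0 0 -1;0 0 0 -1;0 0 0 -1;0 0 0 -1;0 0 0 -1;0 0 0 -1;0 0 0 -1",
  grip=-0.6,
)

```text
clock: 14.75
position: [0.6044, -0.283, 0.0628]
ee_rot: [-2.751, -1.515, 0.001]
ft_force: [0.2, -0.0, 0.4]
opening: 0.0688
finger_force: 0.0
```

Request:
send_rows(
  moves="0 0 0 -1;0 0 0 -1;0 0 0 -1;0 0 0 -1;0 0 0 -1;0 0 0 -0.7;0 0 0 0;0 0 0 0",
)

```text
clock: 15.55
position: [0.6045, -0.2829, 0.0631]
ee_rot: [-2.221, -2.221, 0.001]
ft_force: [0.2, 0.1, -0.5]
opening: 0.0683
finger_force: 0.0
```

Request:
send_rows(
  moves="0 0 0 0;0 0 0 0;0 0 0 0;0 0 0 0;0 0 0 0;0 0 -0.1 0;0 0 -0.3 0",
  grip=1,
  newtons=45,
)

```text
clock: 16.25
position: [0.603, -0.2817, 0.0766]
ee_rot: [-2.215, -2.219, 0.002]
ft_force: [0.6, 0.2, -4.3]
opening: 0.0445
finger_force: 46.7
```

Request:
send_rows(
  moves="0 0 -0.5 0;0 0 -0.6 0;0.1 -0.1 -0.3 0;0.5 -0.34 0 0;0.7 -0.48 0 0;0.7 -0.48 0 0;0.7 -0.48 0 0;0.7 -0.48 0 0;0.7 -0.48 0 0;0.5 -0.34 0 0;0.3 -0.2 0 0;0 0 0 0",
)

```text
clock: 17.45
position: [0.4681, -0.0857, 0.1357]
ee_rot: [-2.217, -2.225, -0.0]
ft_force: [0.3, -0.4, -4.4]
opening: 0.0445
finger_force: 47.0
```

Request:
send_rows(
  moves="0 0 0 0;0 0 0 0",
)

```text
clock: 17.65
position: [0.4698, -0.088, 0.1359]
ee_rot: [2.219, 2.222, -0.0]
ft_force: [1.1, -0.2, -4.7]
opening: 0.0443
finger_force: 47.0
```

Request:
send_rows(
  moves="0.09 0 0.3 0;0 0 0.4 0;0 0 0.2 0;0 0 0.07 0;0 0 0 0;0 0 0 0;0 0 0 0",
)

```text
clock: 18.35
position: [0.4698, -0.0838, 0.0977]
ee_rot: [2.218, 2.223, 0.001]
ft_force: [0.2, 0.4, -4.2]
opening: 0.0444
finger_force: 47.0
```

Run:
```python
from h import *
s=bot.camera("side"); st=bot.state(); print(st["position"])
cv2.imwrite("pics/s3.png",cv2.resize(s[160:250,160:270],None,fx=6,fy=6,interpolation=cv2.INTER_CUBIC))
p=st["position"]; z=p[2]-.015
for n,q in(("hub flange mid",(*p[:2],z+.006)),("plain base",(.4694,-.0844,.006)),("shaft .04",(.4694,-.0844,.04)),("tip",(.4694,-.0844,.072))): print(n,(proj("side",[q])[0]+.5-[160,160])*6)
```

```text
[ 0.46975209 -0.08378986  0.0977108 ]
hub flange mid [332.4461226  222.09796254]
plain base [338.26726472 404.11173039]
shaft .04 [335.72025272 331.75172958]
tip [333.24446232 261.07028311]
```

View pics/s3.png

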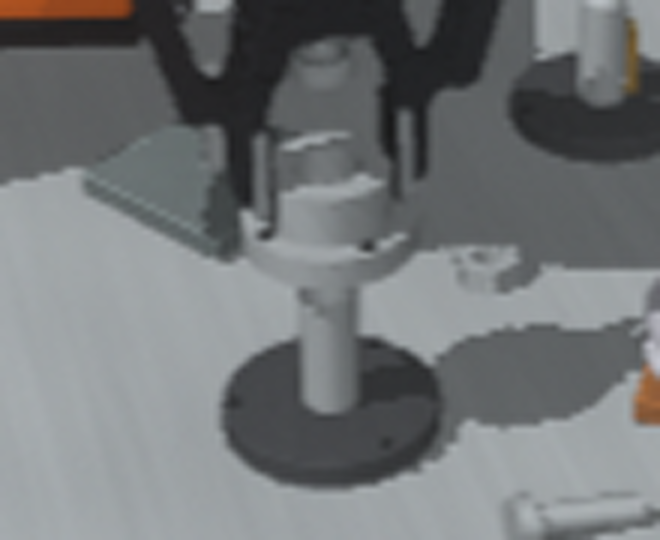

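Hub column 326.5 against shaft column 330 in the crop. Both are offset equally from prediction, so they are aligned. Lowering gently.

Request:
send_rows(
  moves="0 0 0.1 0;0 0 0.15 0;0 0 0.15 0;0 0 0.15 0;0 0 0.1 0;0 0 0 0",
)

```text
clock: 19.0
position: [0.4683, -0.0838, 0.0697]
ee_rot: [-2.218, -2.223, 0.003]
ft_force: [-1.4, -3.2, -5.7]
opening: 0.0445
finger_force: 46.9
```

Request:
send_rows(
  moves="0 0 0.2 0;0 0 0.25 0;0 0 0.25 0;0 0 0.15 0;0 0 0.1 0;0 0 0 0",
)

```text
clock: 19.6
position: [0.4688, -0.0842, 0.0316]
ee_rot: [2.219, 2.224, -0.003]
ft_force: [-1.7, -4.4, -7.5]
opening: 0.0447
finger_force: 46.8
```

Request:
send_rows(
  moves="0 0 0.06 0;0 0 0.05 0;0 0 0.04 0;0 0 0 0;0 0 0 0",
)

```text
clock: 20.1
position: [0.4689, -0.0843, 0.0279]
ee_rot: [2.219, 2.223, -0.003]
ft_force: [-6.3, -3.2, 4.9]
opening: 0.0446
finger_force: 47.9
```

Request:
send_rows(
  moves="0 0 0 0;0 0 0 0;0 0 0 0;0 0 -0.1 0;0 0 -0.3 0;0 0 -0.5 0;0 0 -0.7 0;0 0 -0.7 0;-0.3 0.2 -0.3 0;-0.5 0.35 0 0;-0.7 0.48 0 0;-0.7 0.48 0 0",
  grip=-0.6,
)

```text
clock: 21.3
position: [0.5309, -0.1722, 0.1327]
ee_rot: [2.217, 2.223, 0.002]
ft_force: [-0.4, -0.4, 1.0]
opening: 0.0683
finger_force: 0.0
```

Run:
```python
from h import *
s=bot.camera("side")
t=np.mean([bot.camera("top").astype(float) for _ in range(4)],0).astype(np.uint8); cv2.imwrite("pics/t3.png",t)
a=cv2.resize(t[145:195,320:370],(400,400),interpolation=cv2.INTER_CUBIC); b=cv2.resize(s[190:240,190:240],(400,400),interpolation=cv2.INTER_CUBIC)
cv2.imwrite("pics/c5.png",np.hstack([a,b]))
```

```text
(no output)
```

View pics/c5.png

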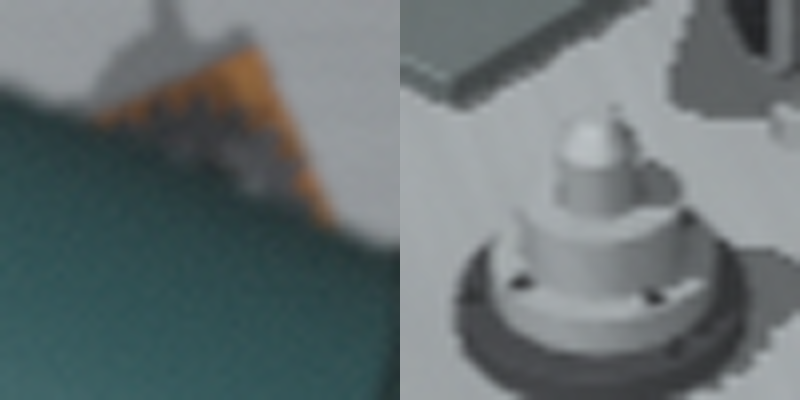

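Request:
send_rows(
  moves="-0.7 0.48 0 0;-0.7 0.48 0 0;-0.7 0.48 0 0;-0.4 0.27 0 0;-0.24 0.13 0 0;0 0 0.3 0;0 0 0.5 0;0 0 0.6 0;0 0 0.5 0;0 0 0.4 0;0 0 0.2 0;0 0 0 0",
)

```text
clock: 22.75
position: [0.6025, -0.2797, 0.0293]
ee_rot: [-2.216, -2.222, 0.001]
ft_force: [0.4, 0.3, -0.2]
opening: 0.068
finger_force: 0.0
```

Request:
send_rows(
  moves="0 0 0 0;0 0 0 0;0 0 0 0;0 0 0 0;0 0 0 0;0 0 0 0",
  grip=1,
  newtons=45,
)

```text
clock: 23.35
position: [0.6045, -0.2814, 0.0329]
ee_rot: [2.217, 2.222, 0.001]
ft_force: [-1.3, 1.4, 5.7]
opening: 0.0425
finger_force: 47.2
```

Request:
send_rows(
  moves="0 0 -0.1 0;0 0 -0.3 0;0 0 -0.5 0;0 0 -0.6 0;0 0 -0.6 0;0 0 -0.5 0;0.2 -0.07 -0.35 0;0.4 -0.15 0 0;0.6 -0.22 0 0;0.8 -0.3 0 0;0.8 -0.3 0 0;0.8 -0.3 0 0",
)

```text
clock: 24.55
position: [0.5481, -0.135, 0.1478]
ee_rot: [-2.217, -2.222, 0.001]
ft_force: [0.1, 0.4, -4.6]
opening: 0.0421
finger_force: 46.7
```

Request:
send_rows(
  moves="0.8 -0.3 0 0;0.8 -0.3 0 0;0.8 -0.3 0 0;0.8 -0.3 0 0;0.8 -0.3 0 0;0.8 -0.3 0 0;0.6 -0.22 0 0;0.33 -0.1 0 0;0 0 0 0;0 0 0 0",
)

```text
clock: 25.55
position: [0.4644, 0.0916, 0.1487]
ee_rot: [2.218, 2.224, -0.002]
ft_force: [-0.5, -0.3, -5.3]
opening: 0.0421
finger_force: 46.8
```

Request:
send_rows(
  moves="0 0.03 0.3 0;0 0 0.5 0;0 0 0.5 0;0 0 0.5 0;0 0 0.4 0;0 0 0.3 0;0 0 0.2 0;0 0 0.05 0;0 0 0 0;0 0 0 0",
)

```text
clock: 26.55
position: [0.4665, 0.092, 0.0398]
ee_rot: [2.218, 2.223, 0.002]
ft_force: [-0.6, 0.5, -5.1]
opening: 0.0417
finger_force: 46.7
```

Request:
send_rows(
  moves="0 0 0.05 0;0 0 0.05 0;0 0 0.04 0;0 0 0.03 0;0 0 0 0",
)

```text
clock: 27.05
position: [0.4657, 0.0921, 0.0329]
ee_rot: [2.219, 2.224, 0.0]
ft_force: [-3.1, -0.7, 0.4]
opening: 0.0422
finger_force: 47.4
```

Request:
send_rows(
  moves="0 0 0 0;0 0 0 0;0 0 0 0;0 0 -0.1 0;0 0 -0.4 0;0 0 -0.6 0;0 0 -0.7 0;0 0 -0.6 0;-0.3 0.26 -0.1 0;-0.5 0.43 0 0;-0.7 0.6 0 0;-0.7 0.6 0 0",
  grip=-0.6,
)

```text
clock: 28.25
position: [0.5422, 0.0025, 0.1312]
ee_rot: [-2.219, -2.224, 0.001]
ft_force: [-0.2, 0.5, -0.8]
opening: 0.0687
finger_force: 0.0
```

Request:
send_rows(
  moves="-0.7 0.6 0 0;-0.7 0.6 0 0;-0.6 0.52 0 0;-0.4 0.35 0 0;-0.31 0.28 0 0;0 0 0.3 0;0 0 0.5 0;0 0 0.5 0;0 0 0.3 0;0 0 0 0;0 0 0 0",
)

```text
clock: 29.35
position: [0.6354, -0.1038, 0.0678]
ee_rot: [-2.219, -2.224, 0.001]
ft_force: [1.3, -0.6, -0.5]
opening: 0.0683
finger_force: 0.0
```

Request:
send_rows(
  moves="0 0 0.1 0;0 0 0 0;0 0 0 0;0 0 0 0;0 0 0 0;0 0 0 0;0 0 0 0",
  grip=1,
  newtons=25,
)

```text
clock: 30.05
position: [0.6361, -0.1041, 0.0651]
ee_rot: [2.218, 2.223, 0.001]
ft_force: [-0.3, 0.5, 4.6]
opening: 0.0449
finger_force: 26.7
```

Request:
send_rows(
  moves="0 0 0 0;0 0 0 0;0 0 0 1;0 0 0 1;0 0 0 1;0 0 0 1;0 0 0 1;0 0 0 1;0 0 0 1;0 0 0 1;0 0 0 1;0 0 0 1",
  grip=-0.6,
)

```text
clock: 31.25
position: [0.6351, -0.104, 0.063]
ee_rot: [-3.015, -0.881, 0.002]
ft_force: [0.9, 0.4, 0.4]
opening: 0.0683
finger_force: 0.0
```

Request:
send_rows(
  moves="0 0 0 1;0 0 0 1;0 0 0 1;0 0 0 1;0 0 0 1;0 0 0 0.7;0 0 0 0;0 0 0 0",
)

```text
clock: 32.05
position: [0.6353, -0.104, 0.0634]
ee_rot: [-3.141, -0.007, 0.002]
ft_force: [0.4, 0.3, 0.5]
opening: 0.0684
finger_force: 0.0
```

Request:
send_rows(
  moves="0 0 0 0;0 0 0 0;0 0 0 0;0 0 0 0;0 0 0 0",
  grip=1,
  newtons=45,
)

```text
clock: 32.55
position: [0.6359, -0.1041, 0.0644]
ee_rot: [3.141, 0.005, 0.001]
ft_force: [0.4, -1.2, 2.0]
opening: 0.0445
finger_force: 46.7
```

Request:
send_rows(
  moves="0 0 -0.1 0;0 0 -0.4 0;0 0 -0.6 0;0 0 -0.5 0;0.05 -0.3 -0.1 0;0.05 -0.5 0 0.4;0.05 -0.7 0 0.4;0 -0.8 0 0.4;0 -0.8 0 0;0 -0.8 0 0;0 -0.7 0 0;0 -0.4 0 0",
)

```text
clock: 33.75
position: [0.6569, 0.0985, 0.131]
ee_rot: [-3.135, 0.179, 0.003]
ft_force: [0.8, -1.1, -2.6]
opening: 0.0445
finger_force: 46.6
```

Request:
send_rows(
  moves="0 -0.16 0 0;0 0 0.3 0;0 0 0.4 0;0 0 0.1 0;0 0 0 0;0 0 0 0;0 0 0 0",
)

```text
clock: 34.45
position: [0.659, 0.1009, 0.1009]
ee_rot: [-3.136, 0.185, -0.002]
ft_force: [0.2, 0.7, -3.4]
opening: 0.0442
finger_force: 46.7
```

Run:
```python
from h import *
s=bot.camera("side"); st=bot.state(); p=st["position"];print(p)
u0,v0=220,120
cv2.imwrite("pics/s4.png",cv2.resize(s[v0:v0+80,u0:u0+90],None,fx=7,fy=7,interpolation=cv2.INTER_CUBIC))
z=p[2]-.0155
for n,q in(("hub flange mid",(*p[:2],z+.006)),("base",(.6425,.1024,.006)),("shaft .04",(.6425,.1024,.04))): print(n,(proj("side",[q])[0]+.5-[u0,v0])*7)
```

```text
[0.65900335 0.10104707 0.10108771]
hub flange mid [332.82707198 199.7171259 ]
base [284.35288793 398.87388922]
shaft .04 [286.79706259 323.1651528 ]
```

View pics/s4.png

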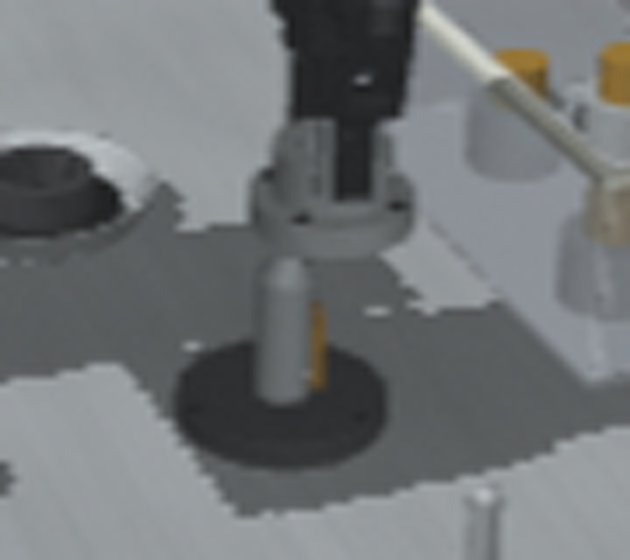

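Request:
send_rows(
  moves="-0.2 0 0 0;-0.24 0.01 0 0;0 0 0 0;0 0 0 0;0 0 0 0",
)

```text
clock: 35.0
position: [0.641, 0.1031, 0.1004]
ee_rot: [3.136, -0.184, 0.001]
ft_force: [0.3, 0.6, -3.3]
opening: 0.0444
finger_force: 46.7
```

Request:
send_rows(
  moves="0 0 0.1 0;0 0 0.15 0;0 0 0.15 0;0 0 0.15 0;0 0 0.15 0;0 0 0 0;0 0 0 0",
)

```text
clock: 35.7
position: [0.6408, 0.1027, 0.0716]
ee_rot: [3.136, -0.184, -0.001]
ft_force: [0.7, -0.8, -3.9]
opening: 0.0443
finger_force: 46.6
```

Request:
send_rows(
  moves="0 0 0.1 0;0 0 0.1 0;0 0 0.07 0;0 0 0 0;0 0 0 0",
)

```text
clock: 36.2
position: [0.641, 0.1028, 0.061]
ee_rot: [3.136, -0.184, 0.0]
ft_force: [1.8, -2.0, -4.3]
opening: 0.0442
finger_force: 46.6
```

Request:
send_rows(
  moves="0 0 0.06 0;0 0 0.06 0;0 0 0.06 0;0 0 0 0;0 0 0 0",
)

```text
clock: 36.7
position: [0.6411, 0.1029, 0.0538]
ee_rot: [3.136, -0.184, 0.001]
ft_force: [2.8, -1.3, -4.9]
opening: 0.0443
finger_force: 46.6
```

Past the key top without resistance, so the keyway is over the key. Now going home.

Request:
send_rows(
  moves="0 0 0.1 0;0 0 0.15 0;0 0 0.15 0;0 0 0.1 0;0 0 0.05 0;0 0 0 0;0 0 0 0",
)

```text
clock: 37.4
position: [0.6409, 0.1027, 0.0314]
ee_rot: [3.136, -0.184, -0.0]
ft_force: [3.8, -2.6, -5.9]
opening: 0.0444
finger_force: 46.6
```

Request:
send_rows(
  moves="0 0 0.05 0;0 0 0.04 0;0 0 0.03 0;0 0 0 0",
)

```text
clock: 37.8
position: [0.6413, 0.1031, 0.0284]
ee_rot: [3.136, -0.184, 0.002]
ft_force: [0.7, -3.1, 1.2]
opening: 0.0444
finger_force: 47.3
```

Request:
send_rows(
  moves="0 0 0 0;0 0 0 0;0 0 0 0;0 0 -0.1 0;0 0 -0.4 0;0 0 -0.6 0;0 0 -0.7 0;0 0 -0.6 -0.6;0 0 -0.15 -0.58;0 0.4 0 0;-0.1 0.6 0 0;-0.04 0.7 0 0",
  grip=-0.6,
)

```text
clock: 39.0
position: [0.6346, 0.034, 0.1291]
ee_rot: [3.141, 0.001, -0.002]
ft_force: [-0.2, -0.4, -0.6]
opening: 0.0685
finger_force: 0.0
```

Request:
send_rows(
  moves="0 0.8 0 0;0 0.8 0 0;0 0.8 0 0;0 0.6 0 0;0 0.35 0.1 0;0 0.12 0.3 0;0 0 0.5 0;0 0 0.5 0;0 0 0.5 0;0 0 0.3 0;0 0 0 0;0 0 0 0",
)

```text
clock: 40.2
position: [0.6355, -0.1032, 0.0412]
ee_rot: [-3.141, -0.002, 0.0]
ft_force: [0.1, -0.2, 1.3]
opening: 0.0682
finger_force: 0.0
```

Request:
send_rows(
  moves="0 0 0.1 0;0 0 0.07 0;0 0 0 0;0 0 0 0",
)

```text
clock: 40.6
position: [0.6356, -0.1038, 0.0348]
ee_rot: [3.141, 0.001, 0.001]
ft_force: [0.6, 0.4, -0.3]
opening: 0.068
finger_force: 0.0
```

Request:
send_rows(
  moves="0 0 0 0;0 0 0 0;0 0 0 0;0 0 0 0;0 0 0 0;0 0 0 0",
  grip=1,
  newtons=45,
)

```text
clock: 41.2
position: [0.6359, -0.104, 0.0352]
ee_rot: [3.141, 0.001, 0.002]
ft_force: [-0.7, 0.2, 4.2]
opening: 0.0425
finger_force: 46.7
```

Run:
```python
from h import *
s=bot.camera("side"); cv2.imwrite("pics/s5.png",cv2.resize(s[110:270,150:370],None,fx=3.6,fy=3.6,interpolation=cv2.INTER_CUBIC))
```

```text
(no output)
```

View pics/s5.png

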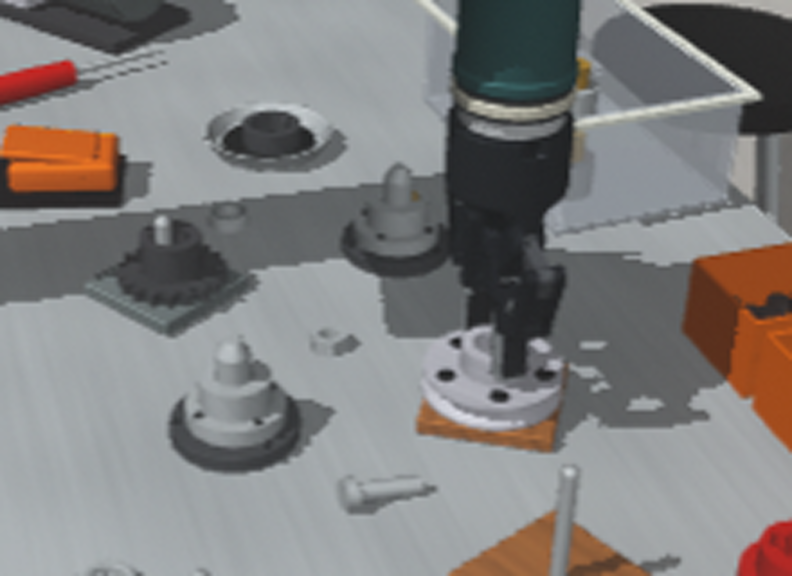

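All four parts are home and flat. The pulley is gripped. Lift and carry it to the round peg.

Request:
send_rows(
  moves="0 0 -0.1 0;0 0 -0.4 0;0 0 -0.6 0;0 0 -0.6 0;0 0 -0.6 0;0 0 -0.4 0;-0.2 0.15 -0.05 0;-0.4 0.3 0 0;-0.6 0.44 0 0;-0.7 0.52 0 0;-0.7 0.52 0 0;-0.7 0.52 0 0",
)

```text
clock: 42.45
position: [0.5008, -0.2022, 0.1426]
ee_rot: [-3.14, -0.001, 0.006]
ft_force: [0.4, -1.4, -4.1]
opening: 0.0422
finger_force: 46.5
```

Request:
send_rows(
  moves="-0.7 0.52 0 0;-0.7 0.52 0 0;-0.6 0.44 0 0;-0.4 0.3 0 0;0 0 0 0;0 0 0 0",
)

```text
clock: 43.05
position: [0.4065, -0.2728, 0.1434]
ee_rot: [-3.14, 0.001, 0.002]
ft_force: [0.0, -0.7, -4.0]
opening: 0.0422
finger_force: 46.5
```

Request:
send_rows(
  moves="0 0 0.3 0;0 0 0.4 0;0 0 0.5 0;0 0 0.5 0;0 0 0.4 0;0 0 0.25 0;0 0 0.15 0;0 0 0 0;0 0 0 0",
)

```text
clock: 43.95
position: [0.4082, -0.2734, 0.0451]
ee_rot: [3.141, 0.002, 0.001]
ft_force: [-0.6, -0.0, -3.5]
opening: 0.0424
finger_force: 46.5
```

Request:
send_rows(
  moves="0 0 0.05 0;0 0 0.05 0;0 0 0.05 0;0 0 0.03 0;0 0 0 0",
)

```text
clock: 44.45
position: [0.4074, -0.273, 0.0371]
ee_rot: [-3.141, -0.001, 0.001]
ft_force: [0.1, 0.5, -3.8]
opening: 0.0424
finger_force: 46.6
```

Request:
send_rows(
  moves="0 0 0.03 0;0 0 0.03 0;0 0 0.02 0;0 0 0 0;0 0 0 0",
)

```text
clock: 44.95
position: [0.4077, -0.2733, 0.0352]
ee_rot: [3.141, 0.001, 0.0]
ft_force: [-2.5, 3.1, 5.3]
opening: 0.0422
finger_force: 47.5
```

Contact. Release and retract.

Request:
send_rows(
  moves="0 0 0 0;0 0 0 0;0 0 0 0;0 0 -0.1 0;0 0 -0.4 0;0 0 -0.6 0;0 0 -0.7 0;0 0 -0.7 0;-0.3 0.2 -0.5 0;-0.3 0.6 0 0;-0.3 0.6 0 0;-0.3 0.6 0 0",
  grip=-0.6,
)

```text
clock: 46.15
position: [0.3595, -0.3541, 0.1549]
ee_rot: [3.14, 0.002, 0.002]
ft_force: [0.5, -0.3, 0.6]
opening: 0.0681
finger_force: 0.0
```

Request:
send_rows(
  moves="0 0.6 0 0;0 0.6 0 0;0 0.4 0 0;0 0 0 0;0 0 0 0",
)

```text
clock: 46.65
position: [0.3598, -0.4167, 0.1539]
ee_rot: [-3.14, -0.001, 0.0]
ft_force: [0.3, 0.2, 0.4]
opening: 0.0686
finger_force: 0.0
```

Run:
```python
from h import *
t=bot.camera("top"); cv2.imwrite("pics/t6.png",cv2.resize(t[130:290,80:400],None,fx=2.5,fy=2.5,interpolation=cv2.INTER_CUBIC)); print(bot.state()["position"],bot.state()["clock"])
```

```text
[ 0.35987269 -0.41640794  0.15405941] 46.7
```

View pics/t6.png

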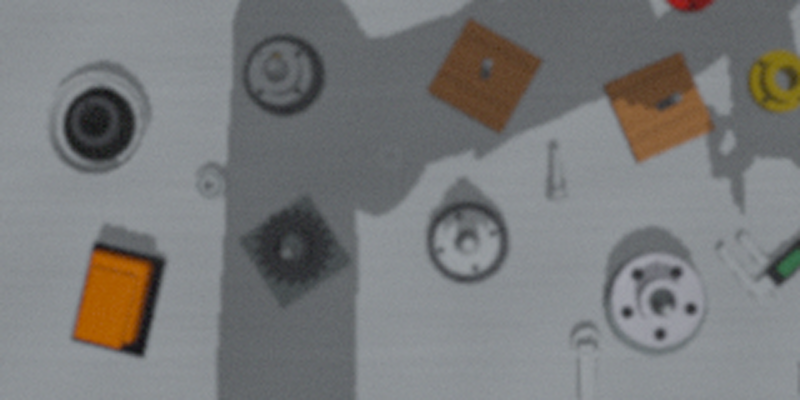

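All five are in place: collar (97,121) in the dish, keyed hub (283,74), sprocket (293,248), plain hub (467,241), pulley (657,302).

```bash
python3 -c "
from bench import bot
print(bot.sign_off())"
```

```text
the job is handed in; nothing more can be done
None
```

I placed all five parts on their own shafts, pegs and dish, released them, and handed the job in at about 47 s of the 109 s allowed. The last picture shows each part in place, but sign-off gave no verdict.

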